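Close and latch the sample carrier

ROBOT

A 7-joint arm with a two-finger parallel gripper is mounted at the origin on a cart in front of the work surface, level with it; the furniture and walls round the work are solid. World frame = base frame: x ahead of the robot, y to its left, z up, the work surface at z = 0. Lengths are in m, angles in rad, forces in N, time in s.
With the tool pointing down it reaches from about 0.35 to 0.9 m from the base axis. Payload 19.9 kg.
Tool frame: the origin (TCP) lies midway between the tips of the shut fingers; the grasp point (between the pads) lies 19 mm behind it; z points along the fingers, y is the line along which they close (so a half turn about z gives the same grasp; the last joint's range is limited). The gripper opens to 85 mm and grips with 20 to 120 N. Pads are 22 mm wide; open, the fingers measure 114 mm over their backs; the gripper's body (76 mm by 85 mm) begins 54 mm behind the grasp point. The pads swing forward as they close: fully open they stand 13 mm farther back than shut.
Start: joints at [-1.218, 0.417, -0.01, 1.614, 0.005, 1.111, -0.053], TCP at [0.24, 0.577, 0.231] pointing down, gripper open.
Joint ranges: [-2.81, 2.81], [-0.39, 2.02], [-1.27, 1.25], [0.06, 2.57], [-1.19, 4.33], [0.19, 2], [-2.82, 2.82]. Speed limits (rad/s): [1.89, 1.89, 2.39, 2.39, 3.01, 3.01, 3.01].

INTERFACE

Orientations are given as a rotation vector (axis times angle).
In Python, from rig import env, claw, planner, sensors, optics, sign_off gives the robot as it stands. Calls block until the motion is done:
- env.reach(position, orientation): joint-space move of the TCP to a pose.
- env.move_l(position, feed=0.15, frame=None, until_force=None): straight line of the TCP; frame=None keeps the orientation; feed is the mean speed in m/s. With until_force (N) it stops when the force on the tool has changed by that much, and returns True; else False.
- env.movej(angles): joint-space move.
- claw.grip(opening, squeeze=None): opening from 0.0 (shut) to 1.0 (fully open); squeeze is the grip in N (None keeps the last); returns when the fingers have stopped.
- env.wait(seconds).
- planner.ik(position, orientation): joint angles nearest the present ones, or None.
- sensors.get_state(): the state.
- optics.camera(name): name is "side" or "top"; returns the picture (384x512x3 uint8, blue, green, red); there is no depth.
- optics.camera_info(name): a dict with "fx", "fy", "cx", "cy" (pixels), "world_from_camera" (4x4, takes a point from camera to world coordinates). Camera axes: x right, y down, z forward; pixel columns grow to the right and rows downward; lengths in m; the calibration is good to about 2 mm. A picture is of the moment at which its call begins. camera_info takes no time and is no camera call.
A pose or a line that the arm cannot do raises env.IKError and nothing moves.
- sign_off(): hands the job in; it is judged then, once.
The state is a dict: "time": time; "joint_pos": joint angles; "joint_velocities": joint speeds; "tau": joint torques, N m; "tool_pos": TCP position; "ee_rot": TCP orientation; "ft_force": force on the tool from outside, world axes, zero at the start; "wrist_torque": the same for the moment, N m; "grip_width": opening from 0.0 (shut) to 1.0 (fully open); "grip_force": force on a finger pad.
Only numpy, scipy, OpenCV 4.12 (cv2) and the standard library are available. Lean on these libraries where they do the work, as an engineer would, in place of code of your own. Each camera call takes 0.05 s, during which the arm holds its last target. There are 200 camera calls.

TASK

Close the sample carrier for transport: slide its lid all the way back under the rear catch, raise the latch lever, tip the wire loop over the keeper on the lid, then press the lever down past centre until it lies flat on the front and the loop clamps the lid tight. Push gently, keep the lid on the carrier, and leave the bottle, timer and tube rack where they stand.

Things in the scene. Friction and masses are not known exactly. Their poses are not given: they have to be found in the camera images.
- case: Sample carrier, white box 130 (x) by 180 (y) by 135 mm high, fixed to the bench. Origin: centre of its underside. Its -x face (front, turned to the robot's left) carries the draw latch; +x is the back, y the width, z up. A steel catch at the back, 151 mm high, reaches over the lid's rear tongue.
- lid_handle (a point): Middle of the black handle bar (12 mm thick, 90 mm long along y, 22 mm gap under it, centre 28 mm above the lid's top) on the loose grey lid. The lid stands at first 10 to 25 mm too far forward; slide it toward +x of the case until it meets the rear catch: then this point is at case (10, 0, 197) mm.
- keeper (a point): Keeper at the middle of the lid's front: a steel shelf 36 mm wide with an upturned lip at its outer edge. Point on the shelf's top, axes as the lid's. Lip: 6 to 10 mm in front (-x) of the point, 8 mm high. At +8 mm rises the lid's front wall, 24 mm high; the loop's bar lies between lip and wall. With the lid home the point is at case (-83, 0, 145) mm.
- latch_pivot (a point): The lever's fixed pivot on the front of the case, at case (-83, 0, 105) mm; the pivot's axis runs along case y.
- lever (a joint): Latch lever: steel strip 24 mm wide, 4 mm thick. 0 = hanging down flat on the front (latched); it swings outward (-x of the case) and up: 1.57 level, 2.18 stop, fully raised. Stays where left (friction 0.08 N m, 1 N at the tip). Starts at 1.2 to 1.5, where the loop cannot pass over the lip; above about 1.9 it can.
- lever_tip (a point): Centre of the rolled end of the lever, a bar of 8 mm diameter, 26 mm long along case y, 88 mm from the pivot. Pushing the lever down draws the loop: taut from about 1.3 rad, it resists with 1 to 4 N at the lever's end until centre (about 0.35 rad), after which the lever snaps to 0.
- loop_bar (a point): Middle of the crossbar of the wire loop (wire 7 mm thick, crossbar 58 mm along case y between the legs' centres). The nearly free loop leans outward on a stop, 40 degrees above the lever, until tipped inward past vertical; then it falls against the lid's front wall behind the lip. When the lever goes down the bar drops on to the keeper.
- loop: The wire loop; origin at its pin, z axis from pin to crossbar (55.5 mm, sprung: 6 N per mm, stretches up to 12 mm). Its legs straddle lever and keeper. The pin sits in the lever 18 mm from the pivot, 20 degrees behind the lever's line (on the side that faces the case when latched).
- lid: The loose grey lid, 0.35 to 0.7 kg, a slab 34 mm thick, 138 by 194 mm. Origin on its underside; when home it is 135 mm above the case's origin. Axes as the case's. It lies flat on the rim, guided sideways with 2 mm play.
- media_bottle: Bystander: clear bottle with an orange cap, 71 mm wide, 132 mm high, standing beside the carrier, on the far side from the robot; origin at its underside.
- timer: Bystander: white bench timer 73 x 65 x 19 mm, off the far rear corner of the carrier; origin at its underside.
- rack_green: Bystander: green micro tube rack 70 x 138 x 41 mm, behind the carrier; origin at its underside.
Mind the look-alikes: they are no part of the job. Of the things like the lid, leave any that is brown; of the rest the larger one is meant.

How it is judged:
On the way, in this order (a step that is already met when the one before it is completed fails the run):
1. the lid is slid home against the rear catch (x of keeper in the frame of case above -0.0865 m and z of keeper in the frame of case below 0.148 m), for 0.2 s.
2. the loop's bar is over the lip, on the lid's side of it, with the lever still up (x of loop_bar in the frame of keeper between -0.006 and 0.01 m and z of loop_bar in the frame of keeper above 0 m and value of joint lever above 1 rad), for 0.2 s.
At the end, for the whole second after the job is handed in: The lid is home (within about 3 mm of the rear stop) and flat, the loop's bar lies on the keeper behind its lip (at most 8 mm above the shelf) and pulls on it with more than 10 N, the lever is within 0.12 rad of flat, all at rest (all of step 1 and x of loop_bar in the frame of keeper between -0.006 and 0.01 m and z of loop_bar in the frame of keeper between 0 and 0.008 m and value of joint lever below 0.12 rad and contact force between loop and lid above 10 N and angle between lid's own z axis and vertical below 0.06 rad and linear speed of lid below 0.02 m/s); the robot touches nothing.
It fails at once if pressing on the carrier or its latch with more than 60 N (contact force between the fingers and case above 60 N).
It fails at once if pressing on the lid with more than 60 N (contact force between the fingers and lid above 60 N).
It fails at once if lid taken off or tipped (angle between lid's own z axis and vertical above 0.25 rad or z of lid in the frame of case above 0.17 m).
It fails at once if bottle, timer or tube rack displaced by more than 3 cm (distance of any of media_bottle, timer, rack_green from where it was at the start of the episode above 0.03 m).
It also fails if it takes over 64 s, if anything falls off the work surface, if the arm or the gripper's body presses on something with over 40 N, if the wrist force passes 120 N, or if a joint passes its speed limit or range.

## Working session

There is one attempt and no reset: what is moved stays moved. The work goes in short steps, each a Python script; the robot and the scene stay as the last script left them, time stands still between calls to the robot, and variables do not carry over. Pictures are saved under pics/ and viewed, at most 10 in all, crops included, and the job is handed in when it is done.

```bash
mkdir -p pics; ls
python3 - <<'E'
from rig import env, claw, planner, sensors, optics
import cv2
for n in ("top","side"):
    im=optics.camera(n); cv2.imwrite(f"pics/{n}0.png",im)
    i=optics.camera_info(n); print(n,i)
print(sensors.get_state())
E
```

```text
pics
top {'fx': 380.7940419109159, 'fy': 380.7940419109159, 'cx': 257.0535544548619, 'cy': 194.72014354928345, 'world_from_camera': array([[ 0.01698405, -0.99718709,  0.07300311,  0.46651759],
       [-0.99968323, -0.01557948,  0.01976649, -0.09992255],
       [-0.01857354, -0.0733157 , -0.99713581,  1.04979205],
       [ 0.        ,  0.        ,  0.        ,  1.        ]])}
side {'fx': 499.96682803089305, 'fy': 499.96682803089305, 'cx': 258.25492008632204, 'cy': 193.14455718319667, 'world_from_camera': array([[ 0.93961184, -0.22110183,  0.26123469,  0.22955545],
       [-0.34202779, -0.57964453,  0.73961423, -0.94112883],
       [-0.0121068 , -0.78429982, -0.62026383,  0.87300254],
       [ 0.        ,  0.        ,  0.        ,  1.        ]])}
{'time': 0.1, 'joint_pos': array([-1.21749581,  0.41791949, -0.0103268 ,  1.61408632,  0.00470215,
        1.11071213, -0.05302144]), 'joint_velocities': array([-0.0003877 , -0.00018865,  0.00096809, -0.00345867,  0.00045724,
        0.00085536,  0.0011999 ]), 'tau': array([ 1.63557681e-03, -8.65817785e+01,  6.80840760e-01, -4.35643673e+01,
        1.92103948e-02,  4.94340420e-03, -5.46182252e-05]), 'tool_pos': array([0.24026853, 0.57664191, 0.2307311 ]), 'ee_rot': array([-6.16090063e-01, -3.08044830e+00,  1.71605232e-03]), 'ft_force': array([ 0.11751231,  0.86808594, -0.12546887]), 'wrist_torque': array([-0.02406707,  0.03058376,  0.03693934]), 'grip_force': 0.0, 'grip_width': 0.9954865334004778}
```

View pics/top0.png

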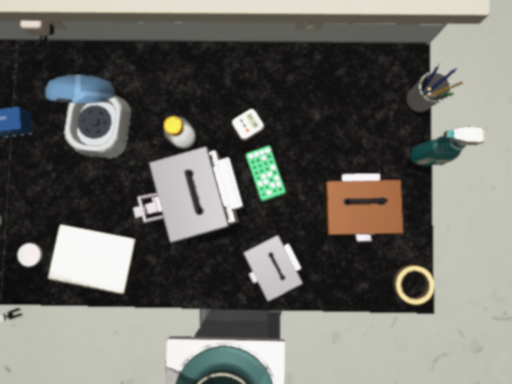

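View pics/side0.png

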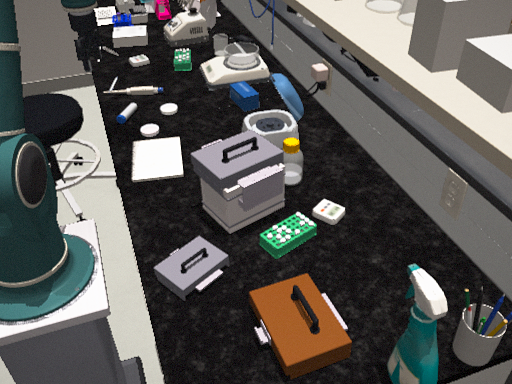

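The top view shows the target, the larger grey lid at (191,195). Its latch is on the left, with the lever and loop at about (135–160, 207), and its front faces world +y. The small grey lid at (272,268) and the brown one at (365,207) are the look-alikes. The side view shows the carrier's back, with the white catch, but not the latch. Next I'll measure the lid and handle, then zoom in on the latch.

```bash
cat > h.py <<'E'
import numpy as np, cv2
from scipy.spatial.transform import Rotation as R
from rig import env, claw, planner, sensors, optics, sign_off
def ray(cam,uv,z):
    i=optics.camera_info(cam);T=i["world_from_camera"]
    uv=np.atleast_2d(uv).astype(float)
    d=np.c_[(uv[:,0]-i["cx"])/i["fx"],(uv[:,1]-i["cy"])/i["fy"],np.ones(len(uv))]@T[:3,:3].T
    o=T[:3,3]; return o+d*((z-o[2])/d[:,2])[:,None]
def proj(cam,P):
    i=optics.camera_info(cam);T=np.linalg.inv(i["world_from_camera"])
    p=np.atleast_2d(P)@T[:3,:3].T+T[:3,3]
    return np.c_[i["fx"]*p[:,0]/p[:,2]+i["cx"],i["fy"]*p[:,1]/p[:,2]+i["cy"]]
def handle(im):
    """middle and direction of the black handle bar (u,v box inside lid), bar top at z=.203"""
    b=im[150:235,160:225].max(2)<70
    n,l,s,c=cv2.connectedComponentsWithStats(b.astype(np.uint8))
    k=[j for j in range(1,n) if s[j,0]>0 and s[j,1]>0 and s[j,0]+s[j,2]<65 and s[j,1]+s[j,3]<85]
    j=max(k,key=lambda j:s[j,4]); v,u=np.nonzero(l==j)
    return np.c_[u+160,v+150]
E
python3 - <<'E'
from h import *
im=cv2.imread("pics/top0.png")
g=cv2.cvtColor(im,cv2.COLOR_BGR2HSV)
print(im[195,175],im[160,180],im[190,226])
m=((abs(im.astype(int)-im[195,175].astype(int))).max(2)<22).astype(np.uint8)
n,l,s,c=cv2.connectedComponentsWithStats(m); j=l[195,175]
cs,_=cv2.findContours((l==j).astype(np.uint8),cv2.RETR_EXTERNAL,cv2.CHAIN_APPROX_NONE)
P=ray("top",max(cs,key=len)[:,0],0.169)[:,:2]
r=cv2.minAreaRect((P*1000).astype(np.float32)); print("lid",r,s[j])
h=handle(im); H=ray("top",h,0.203)
q=cv2.minAreaRect((H[:,:2]*1000).astype(np.float32)); print("handle",q,len(h))
x0,y0=115,135
cr=cv2.resize(im[y0:y0+120,x0:x0+150],None,fx=5,fy=5,interpolation=cv2.INTER_CUBIC); cv2.imwrite("pics/crop0.png",cr)
E
```

```text
[197 196 199] [200 198 202] [248 248 248]
lid ((530.7177734375, 79.72679138183594), (188.3754119873047, 138.16758728027344), 16.877607345581055) [ 151  148   76   92 4221]
handle ((532.6805419921875, 59.03007888793945), (99.05366516113281, 12.015100479125977), 16.713621139526367) 184
```

View pics/crop0.png

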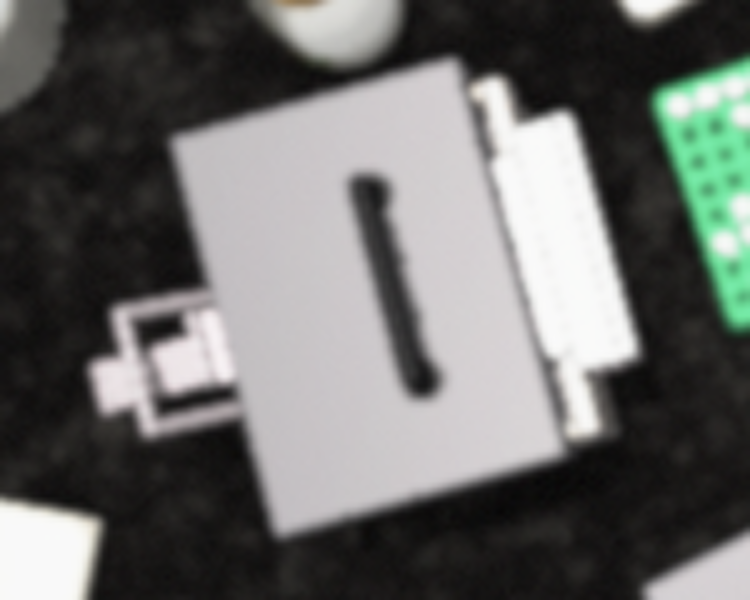

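```bash
cat >> h.py <<'E'
YAW=np.radians(16.8)
ey=np.array([np.cos(YAW),np.sin(YAW),0]); ex=np.array([ey[1],-ey[0],0]); ez=np.array([0,0,1.])
def rot(tilt,s=1):
    """tool z = down, tilted by tilt toward +x of case; tool y = s*case y"""
    z=np.sin(tilt)*ex-np.cos(tilt)*ez; y=s*ey
    return R.from_matrix(np.c_[np.cross(y,z),y,z]).as_rotvec()
def W(C,p): return np.array([C[0],C[1],0])+p[0]/1e3*ex+p[1]/1e3*ey+p[2]/1e3*ez
def tip(th,r=88): return np.array([-83-r*np.sin(th),0,105-r*np.cos(th)])
def pin(th): return np.array([-83-18*np.sin(th-.349),0,105-18*np.cos(th-.349)])
def bar(th):
    e=th-np.pi/2+.698; return pin(th)+55.5*np.array([-np.cos(e),0,np.sin(e)])
E
python3 - <<'E'
from h import *
hc=np.array([.5327,.0590]); 
for d in (10,18,25):   # lid forward by d
    C=hc-ex[:2]*(.010-d/1e3)
    print(d,C,"front of lid",proj("top",W(C,[-75-d,0,169]))[0])
    for th in (1.2,1.35,1.5): print(th,proj("top",[W(C,tip(th)),W(C,bar(th)),W(C,bar(th)+[0,29,0])]).round(1).tolist())
    print("catch z151 x=65", proj("top",W(C,[65,0,151]))[0], "back base",proj("side",[W(C,[65,-90,0]),W(C,[-65,-90,0]),W(C,[65,90,0])]).round(1).tolist())
print("handle side",proj("side",[*hc,.197]))
C=hc-ex[:2]*(-.008)
for s in (1,-1):
  for n,p,t in (("push",[-30,0,183],0),("grip",[-170,0,75],0),("raise",[-155,0,145],0),("tilt1",[-155,0,160],.7),("tilt2",[-175,0,100],.7),("tilt3",[-120,0,25],.7),("t4",[-100,0,25],.7),("t5",[-120,0,25],.4)):
    q=planner.ik(W(C,p),rot(t,s)); print(s,n,W(C,p).round(3),None if q is None else np.round(q,2))
E
```

```text
10 [0.5327 0.059 ] front of lid [161.15104587 203.02941526]
1.2 [[141.3, 213.4], [142.6, 211.3], [139.7, 200.1]]
1.35 [[138.3, 213.7], [141.9, 211.0], [139.0, 199.7]]
1.5 [[135.8, 213.8], [141.9, 210.5], [138.9, 199.1]]
catch z151 x=65 [223.98663005 186.15484196] back base [[227.0, 233.8], [200.3, 207.9], [281.9, 206.3]]
18 [0.53501225 0.05134144] front of lid [161.15104587 203.02941526]
1.2 [[144.3, 212.6], [145.7, 210.4], [142.8, 199.2]]
1.35 [[141.3, 212.9], [145.1, 210.1], [142.1, 198.8]]
1.5 [[138.9, 212.9], [145.1, 209.6], [142.1, 198.2]]
catch z151 x=65 [227.22756601 185.23436625] back base [[228.8, 235.5], [201.8, 209.4], [283.7, 207.8]]
25 [0.53703548 0.04464021] front of lid [161.15104587 203.02941526]
1.2 [[146.9, 211.8], [148.4, 209.7], [145.5, 198.4]]
1.35 [[143.9, 212.1], [147.8, 209.3], [144.9, 198.0]]
1.5 [[141.6, 212.2], [147.9, 208.8], [144.9, 197.4]]
catch z151 x=65 [230.06328257 184.42897908] back base [[230.3, 237.1], [203.2, 210.7], [285.4, 209.1]]
handle side [[238.44951265 146.08087954]]
1 push [0.526 0.08  0.183] [-0.62  0.34  0.5   1.91 -0.2   0.95  0.26]
1 
[... 364 characters left out ...]
6 0.147 0.025] [-1.07  0.78  0.48  1.93  0.43  0.82 -0.72]
1 t5 [0.5   0.166 0.025] [-0.94  0.65  0.43  1.97  0.2   0.69 -0.45]
-1 push [0.526 0.08  0.183] [-1.04  0.52  1.09  1.92 -0.54  1.03 -2.56]
-1 grip [0.486 0.214 0.075] [-0.26  0.47 -0.26  1.96  0.17  0.73  2.81]
-1 raise [0.49  0.2   0.145] [ 0.39  0.59 -1.08  1.91  0.62  1.02  2.47]
-1 tilt1 [0.49 0.2  0.16] [-0.61  0.53 -0.22  1.83  0.73  1.31  2.22]
-1 tilt2 [0.484 0.219 0.1  ] [-0.66  0.63 -0.21  1.83  0.75  1.24  2.13]
-1 tilt3 [0.5   0.166 0.025] [-0.63  0.72 -0.13  1.89  0.83  1.08  2.08]
-1 t4 [0.506 0.147 0.025] [-0.61  0.72 -0.12  1.91  0.85  1.05  2.09]
-1 t5 [0.5   0.166 0.025] [-0.5   0.61 -0.13  1.95  0.64  0.83  2.33]
```

Run:
```python
from h import *
h0=np.array([.5335,.0592,0])
claw.grip(0.0,20)
p=h0-ex*.045
env.reach(p+[0,0,.25],rot(0)); env.move_l(p+[0,0,.184],feed=.12)
s=sensors.get_state(); print(s["time"],s["tool_pos"],s["ft_force"])
r=env.move_l(p+ex*.027+[0,0,.184],feed=.04,until_force=1.0)
s=sensors.get_state();f0=s["ft_force"]; print(r,s["time"],s["tool_pos"],f0, (s["tool_pos"]-h0)@ex)
r=env.move_l(p+ex*.07+[0,0,.184],feed=.025,until_force=9)
s=sensors.get_state(); print(r,s["time"],s["tool_pos"],s["ft_force"],(s["tool_pos"]-h0)@ex)
for n in("top","side"): cv2.imwrite(f"pics/{n}1.png",optics.camera(n))
```

```text
3.5583 [0.52081709 0.10237909 0.18452217] [0.65493754 0.29708567 0.60185505]
True 4.1583 [0.52761018 0.07793973 0.18390697] [ 0.28757623  0.55943766 -0.42122186] -0.019642257899193733
True 4.9833 [0.53148026 0.06572813 0.18365643] [1.52983456 3.58577771 0.13968701] -0.00683327161924369
```

Run:
```python
from h import *
s=sensors.get_state();p=s["tool_pos"]
r=env.move_l(p+ex*.02,feed=.02,until_force=12)
s=sensors.get_state(); print(r,s["time"],s["tool_pos"],s["ft_force"],(s["tool_pos"]-p)@ex)
env.move_l(s["tool_pos"]-ex*.02,feed=.1)
p=sensors.get_state()["tool_pos"]
env.move_l([p[0],p[1],.28]-ex*.06,feed=.2)
env.reach(W([.535,.0545],[-220,0,230]),rot(0))
for n in("top","side"): cv2.imwrite(f"pics/{n}2.png",optics.camera(n))
print(sensors.get_state()["time"])
a=cv2.imread("pics/top2.png")[135:255,110:260];b=cv2.imread("pics/side2.png")[110:240,160:310]
cv2.imwrite("pics/c2.png",np.hstack([cv2.resize(a,(480,384),interpolation=2),cv2.resize(b,(320,384)[:1]+(277,),interpolation=2) if 0 else cv2.resize(b[:120],(320,384),interpolation=2)]))
im=cv2.imread("pics/top2.png")
H=ray("top",handle(im),0.203); q=cv2.minAreaRect((H[:,:2]*1000).astype(np.float32)); print("handle",q)
```

```text
True 5.4167 [0.53143609 0.06576324 0.18339331] [0.35373945 1.94361096 1.91284694] -0.00010844299907301666
7.1917
handle ((537.1597900390625, 46.40131759643555), (97.84380340576172, 9.263126373291016), 16.699678421020508)
```

View pics/c2.png

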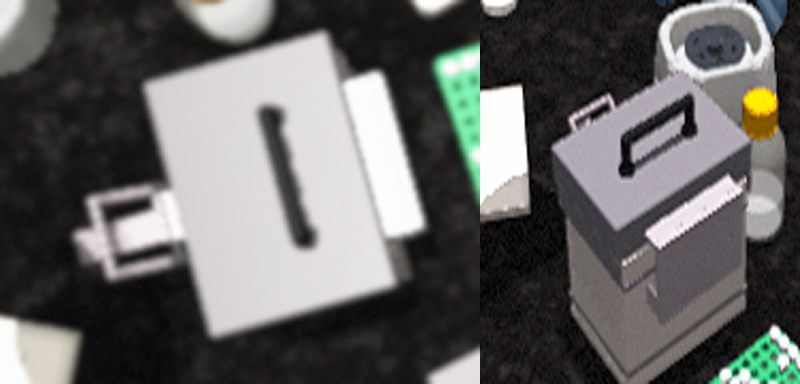

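The top crop shows the lid against the white catch, with the lever tip near (90,245) and the loop around it. The side crop now shows the loop bar above the lid's front edge, about (575,122) to (612,96). I'll fit the case pose from the lid corners and handle, and the lever angle from the loop.

Run:
```python
from h import *
c=np.array([[145,85],[325,32],[395,283],[212,338]])/3.2+[110,135]
P=ray("top",c,.169)[:,:2]; print("lid corners",(P*1e3).round(1).tolist(),"size",[round(np.linalg.norm(P[i]-P[i-1])*1e3,1) for i in range(4)])
m=P.mean(0); yy=(P[0]+P[1]-P[2]-P[3]); print("centre",m,"yaw",np.degrees(np.arctan2(yy[1],yy[0])))
C1=m-ex[:2]*-.006
im=cv2.imread("pics/side2.png"); sub=im[135:175,215:270].max(2)
b=(sub<60).astype(np.uint8); n,l,s,cc=cv2.connectedComponentsWithStats(b); print("side handle comps",s[1:],)
# bar ends in side crop -> pixels
e=np.array([[(622-480)/2.1333+160,143/3.2+110],[(690-480)/2.1333+160,97/3.2+110]])
E=ray("side",e,.203)[:,:2]; print("handle side mid",E.mean(0),"len",np.linalg.norm(E[0]-E[1]),np.degrees(np.arctan2(*(E[1]-E[0])[::-1])))
C2=np.array([.53716,.0464])-ex[:2]*.010
lb=np.array([[(575-480)/2.1333+160,122/3.2+110],[(611-480)/2.1333+160,96/3.2+110]])
tb=np.array([[88,194],[106,276]])/3.2+[110,135]; tt=np.array([85,247])/3.2+[110,135]
print("seen top bar ends",tb,"tip",tt,"side bar ends",lb)
for C in (C1,C2,(C1+C2)/2):
    print("C",C)
    for th in (1.2,1.3,1.4,1.5):
        B=bar(th); print(th,proj("top",[W(C,B+[0,29,0]),W(C,B-[0,29,0]),W(C,tip(th))]).round(1).tolist(),proj("side",[W(C,B-[0,29,0]),W(C,B+[0,29,0])]).round(1).tolist())
```

```text
lid corners [[605.3, 157.6], [646.3, 26.3], [463.7, -29.0], [421.9, 102.3]] size [np.float64(191.6), np.float64(137.6), np.float64(190.9), np.float64(137.8)]
centre [0.53428269 0.06428392] yaw 16.8235661102863
side handle comps [[  0   0  26   8 122]
 [ 10   5  36  25 220]
 [  0   8   5   3  10]
 [ 46  31   1   1   1]
 [ 51  32   2   1   2]
 [ 40  35   1   1   1]
 [ 38  37   4   2   4]
 [ 43  36   1   1   1]
 [ 29  39   1   1   1]]
handle side mid [0.53819982 0.0408482 ] len 0.09880888923328889 19.340596216872257
seen top bar ends [[137.5   195.625]
 [143.125 221.25 ]] tip [136.5625 212.1875] side bar ends [[204.53194581 148.125     ]
 [221.40720949 140.        ]]
C [0.53601688 0.05854   ]
1.2 [[139.9, 198.7], [145.7, 221.3], [141.5, 212.1]] [[201.0, 152.4], [218.7, 145.4]]
1.3 [[139.4, 198.5], [145.3, 221.1], [139.4, 212.4]] [[201.0, 150.6], [218.7, 143.5]]
1.4 [[139.2, 198.1], [145.1, 221.0], [137.6, 212.5]] [[201.1, 148.9], [218.9, 141.8]]
1.5 [[139.2, 197.7], [145.2, 220.7], [136.0, 212.5]] [[201.3, 147.3], [219.2, 140.2]]
C [0.53426968 0.05597319]
1.2 [[140.9, 199.5], [146.7, 222.0], [142.5, 212.8]] [[200.6, 153.1], [218.3, 146.0]]
1.3 [[140.4, 199.2], [146.3, 221.9], [140.4, 213.1]] [[200.6, 151.2], [218.4, 144.1]]
1.4 [[140.2, 198.9], [146.1, 221.7], [138.6, 213.2]] [[200.7, 149.5], [218.5, 142.4]]
1.5 [[140.2, 198.4], [146.2, 221.4], [137.0, 213.2]] [[200.9, 147.9], [218.8, 140.8]]
C [0.53514328 0.0572566 ]
1.2 [[140.4, 199.1], [146.2, 221.6], [142.0, 212.5]] [[200.8, 152.8], [218.5, 145.7]]
1.3 [[139.9, 198.8], [145.8, 221.5], [139.9, 212.7]] [[200.8, 150.9], [218.5, 143.8]]
1.4 [[139.7, 198.5], [145.6, 221.3], [138.1, 212.8]] [[200.9, 149.2], [218.7, 142.1]]
1.5 [[139.7, 198.1], [145.7, 221.1], [136.5, 212.9]] [[201.1, 147.6], [219.0, 140.5]]
```

```bash
cat >> h.py <<'E'
C=np.array([.5375,.0590])
def st(tag=""):
    s=sensors.get_state(); p=s["tool_pos"]-[C[0],C[1],0]
    f=s["ft_force"]
    print(tag,"t",round(s["time"],2),"case",(np.array([p@ex,p@ey,p[2]])*1e3).round(1),"F",np.round([f@ex,f@ey,f[2]],1),"w",round(s["grip_width"],3),"gf",round(s["grip_force"],1)); return s
E
python3 - <<'E'
from h import *
claw.grip(.55,20)
env.reach(W(C,[-173,0,180]),rot(0)); st("above")
r=env.move_l(W(C,[-173,0,78]),feed=.1,until_force=6); st(f"down {r}")
if not r:
    claw.grip(0.1,20); st("grip")
    cv2.imwrite("pics/top3.png",optics.camera("top"));cv2.imwrite("pics/side3.png",optics.camera("side"))
E
```

```text
above t 8.07 case [-172.2   -0.3  179.3] F [-0.4  0.5  0.7] w 0.549 gf 0.0
down False t 9.24 case [-173.1    0.4   78.6] F [ 0.6 -0.4  0.7] w 0.553 gf 0.0
grip t 9.56 case [-173.1   -0.    78.2] F [ 0.1 -0.9  0.8] w 0.291 gf 19.7
```

Run:
```python
from h import *
o=np.array([-173,0,78])-tip(1.45)
for th in (1.7,1.9,2.03,2.14):
    r=env.move_l(W(C,tip(th)+o),feed=.06,until_force=15); st(f"{th} {r}")
    if r: break
for n in("top","side"): cv2.imwrite(f"pics/{n}4.png",optics.camera(n))
a=cv2.imread("pics/top4.png")[135:255,110:260];b=cv2.imread("pics/side4.png")[110:230,160:310]
cv2.imwrite("pics/c4.png",np.hstack([cv2.resize(a,(400,320),interpolation=2),cv2.resize(b,(400,320),interpolation=2)]))
```

```text
1.7 False t 10.18 case [-172.6    0.   100.2] F [ 3.9 -1.1 -0.2] w 0.297 gf 20.0
1.9 False t 10.62 case [-168.5    0.   117.6] F [ 4.7 -0.9 -2.1] w 0.292 gf 20.0
2.03 False t 10.96 case [-164.2    0.   128.2] F [ 3.7 -1.4 -3.1] w 0.293 gf 20.1
2.14 False t 11.27 case [-159.7    0.   136.4] F [ 2.7 -0.9 -2.7] w 0.296 gf 20.2
```

View pics/c4.png

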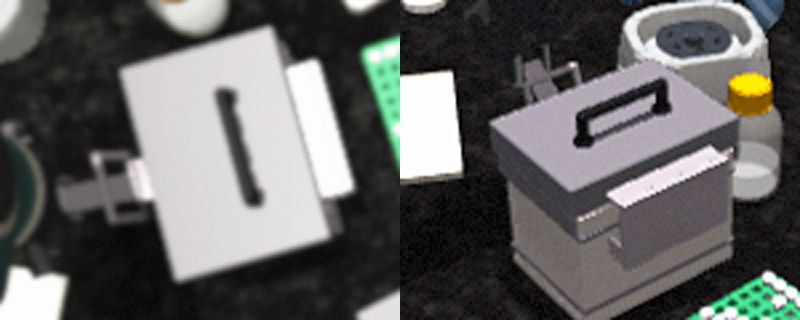

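The lever end has moved to about (62,195) in the left crop and the loop stands more upright, with its bar around (97,155)–(110,215). Next I'll release the lever and tip the loop.

Run:
```python
from h import *
print("exp tip/bar px",proj("top",[W(C,tip(2.14)),W(C,bar(2.14)+[0,29,0]),W(C,bar(2.14)-[0,29,0])]).round(1).tolist())
claw.grip(.55,20); st("open")
p=sensors.get_state()["tool_pos"]; env.move_l(p+[0,0,.06]-ex*.01,feed=.12)
claw.grip(0,20)
env.move_l(W(C,[-138,0,215]),feed=.12)
r=env.move_l(W(C,[-138,0,155]),feed=.1,until_force=4); st(f"down {r}")
if not r:
    cv2.imwrite("pics/side5.png",optics.camera("side"))
    r=env.move_l(W(C,[-106,0,157]),feed=.04,until_force=6); st(f"tip {r}")
    env.wait(.3)
for n in("top","side"): cv2.imwrite(f"pics/{n}6.png",optics.camera(n))
a=cv2.imread("pics/top6.png")[135:255,110:260];b=cv2.imread("pics/side6.png")[110:230,160:310]
cv2.imwrite("pics/c6.png",np.hstack([cv2.resize(a,(400,320),interpolation=2),cv2.resize(b,(400,320),interpolation=2)]))
```

```text
exp tip/bar px [[133.8, 209.7], [145.8, 193.0], [152.0, 216.8]]
open t 11.71 case [-1.600e+02  1.000e-01  1.361e+02] F [-0.1  0.1  1.1] w 0.551 gf 0.0
down False t 14.08 case [-138.1    0.3  155.3] F [ 0.6 -0.  -0.2] w -0.0 gf 0.0
tip False t 15.08 case [-106.2    0.   157. ] F [-1.2 -0.3 -0.1] w -0.001 gf 0.0
```

View pics/c6.png

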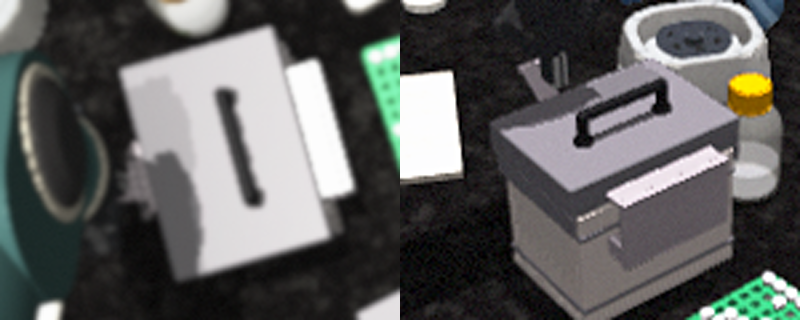

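The loop bar no longer shows above the lid edge in the side view, and the finger at (555,70) is in front of it. I'll back off and check from the top.

Run:
```python
from h import *
p=sensors.get_state()["tool_pos"]; env.move_l(p-ex*.01,feed=.1); env.move_l(p-ex*.02+[0,0,.06],feed=.15)
env.reach(W(C,[-230,0,190]),rot(.7)); st("tilt")
for n in("top","side"): cv2.imwrite(f"pics/{n}7.png",optics.camera(n))
a=cv2.imread("pics/top7.png")[165:240,120:220];b=cv2.imread("pics/side7.png")[110:230,160:310]
cv2.imwrite("pics/c7.png",np.hstack([cv2.resize(a,(500,375),interpolation=2),cv2.resize(b,(300,375),interpolation=2)]))
```

```text
tilt t 17.07 case [-229.8   -0.4  188.9] F [0.5 0.9 0. ] w -0.002 gf 0.0
```

View pics/c7.png

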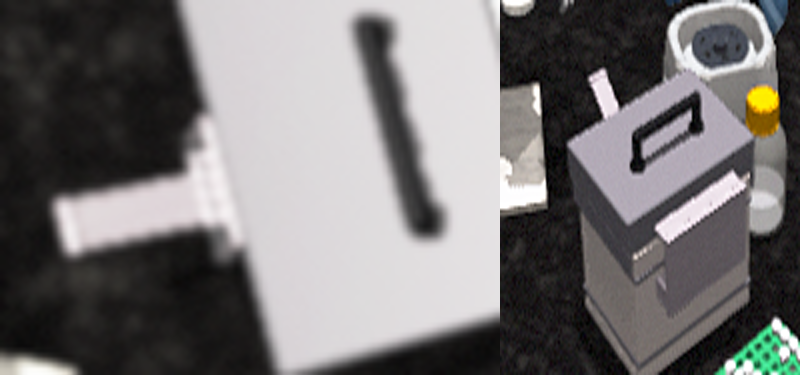

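The loop bar is now inside the lip, against the lid's front wall at crop (205,150)–(235,240). The lever stands up with its tip at (65,228). Next I'll press it down along its arc with the tilted, shut fingers.

```bash
cat >> h.py <<'E'
T=.7; tx=np.array([-np.cos(T),0,-np.sin(T)])
def press(th,gap=0,r=70):
    u=np.array([-np.sin(th),0,-np.cos(th)]); n=np.array([-np.cos(th),0,np.sin(th)])
    return W(C,np.array([-83,0,105])+r*u+(2+11*abs(n@tx)+gap)*n)
E
python3 - <<'E'
from h import *
q=[planner.ik(press(t),rot(T)) is not None for t in np.arange(0,2.2,.2)]; print(q)
env.move_l(W(C,[-150,0,200]),feed=.15); env.move_l(press(2.14,14),feed=.12); st("start")
for th in np.r_[np.arange(2.0,.39,-.2)]:
    r=env.move_l(press(th,0),feed=.06,until_force=20); st(f"{th:.2f} {r}")
    if r: break
for n in("top","side"): cv2.imwrite(f"pics/{n}8.png",optics.camera(n))
a=cv2.imread("pics/top8.png")[165:240,120:220];b=cv2.imread("pics/side8.png")[110:230,160:310]
cv2.imwrite("pics/c8.png",np.hstack([cv2.resize(a,(500,375),interpolation=2),cv2.resize(b,(300,375),interpolation=2)]))
E
```

```text
[True, True, True, True, True, True, True, True, True, True, True]
start t 18.34 case [-128.3    0.2  165.1] F [-1.4 -0.6  0.5] w 0.001 gf 0.0
2.00 False t 18.9 case [-141.7   -0.   144.9] F [ 0.2 -0.5 -0.1] w 0.001 gf 0.0
1.80 False t 19.31 case [-1.488e+02 -1.000e-01  1.311e+02] F [1.  0.5 0.7] w 0.001 gf 0.0
1.60 False t 19.72 case [-1.527e+02 -1.000e-01  1.160e+02] F [-0.3  0.6 -0.6] w -0.001 gf 0.0
1.40 False t 20.13 case [-1.532e+02 -1.000e-01  1.002e+02] F [ 0.5 -0.3  0.6] w -0.002 gf 0.0
1.20 False t 20.55 case [-150.1   -0.2   84.5] F [-0.  -0.9  0.5] w 0.0 gf 0.1
1.00 False t 20.97 case [-143.5   -0.2   69.8] F [ 0.4 -0.2  0.5] w 0.0 gf 0.2
0.80 False t 21.36 case [-134.8   -0.2   58. ] F [-1.6 -0.2 -0. ] w 0.002 gf 0.1
0.60 False t 21.71 case [-126.1   -0.2   49.8] F [-0.1  0.7 -0.2] w 0.001 gf 0.0
0.40 False t 22.06 case [-116.2   -0.2   43.1] F [-0.3  0.3  0.2] w 0.002 gf 0.0
```

View pics/c8.png

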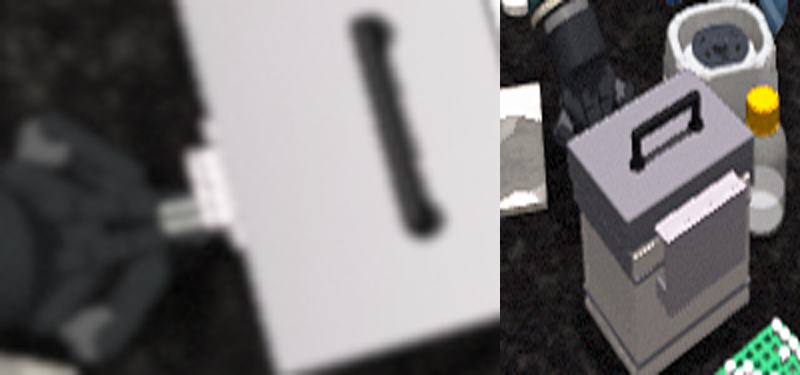

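The fingers have swept down to about (160,215) with the lever in front of them, and only the keeper and loop remain at (210,190). I'll finish the press to flat, then back off and check.

Run:
```python
from h import *
for th,fl in ((.25,20),(.12,20),(-.02,14)):
    r=env.move_l(press(th,0),feed=.04,until_force=fl); st(f"{th:.2f} {r}")
    if r: break
p=sensors.get_state()["tool_pos"]
env.move_l(p-ex*.03,feed=.1); p=sensors.get_state()["tool_pos"]
env.move_l(p-ex*.08+ez*.06,feed=.15); env.move_l(p-ex*.13+ez*.16,feed=.2); st("away")
for n in("top","side"): cv2.imwrite(f"pics/{n}9.png",optics.camera(n))
a=cv2.imread("pics/top9.png")[165:240,120:220];b=cv2.imread("pics/side9.png")[110:230,160:310]
cv2.imwrite("pics/c9.png",np.hstack([cv2.resize(a,(500,375),interpolation=2),cv2.resize(b,(300,375),interpolation=2)]))
u=[0,0,1]
print("lip top",proj("top",[W(C,[-91,18,153]),W(C,[-91,-18,153])]),"bar closed",proj("top",[W(C,[-80,29,148.5]),W(C,[-80,-29,148.5])]),"tip at 0,.35",proj("top",[W(C,tip(0)),W(C,tip(.35)),W(C,tip(1))]))
```

```text
0.25 False t 22.53 case [-108.1   -0.2   39.2] F [ 0.  -0.5 -0.7] w -0.003 gf 0.0
0.12 False t 22.88 case [-1.005e+02 -1.000e-01  3.660e+01] F [0.  0.2 0.5] w 0.001 gf 0.0
-0.02 True t 23.18 case [-93.5   0.5  34.4] F [-5.4  0.1  3.5] w -0.001 gf 2.5
away t 25.16 case [-2.529e+02  1.000e-01  1.932e+02] F [-0.1  0.4 -0.5] w 0.002 gf 0.0
lip top [[158.68377204 194.76085433]
 [162.53548582 209.35419394]] bar closed [[162.47282295 189.22000153]
 [168.6714878  212.6090114 ]] tip at 0,.35 [[176.95885708 203.94505128]
 [165.80045943 206.89019154]
 [146.22752387 210.91335963]]
```

View pics/c9.png

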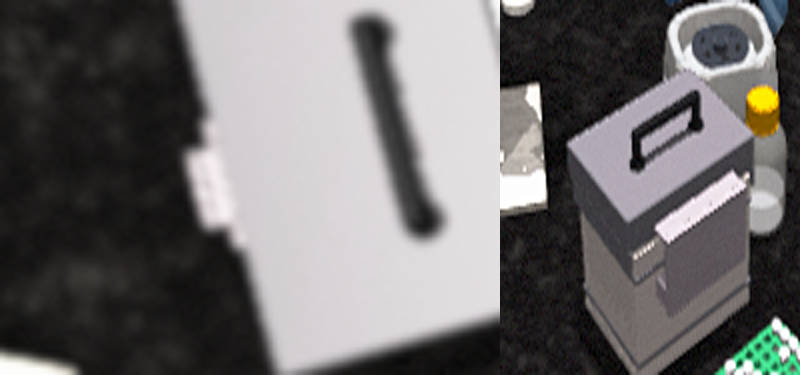

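The top view shows the lever flat and hidden under the lid's edge. The loop bar's ends are at crop (208,130) and (237,240), i.e. pixels (161.6,191) and (167.4,213), close to the expected closed position. I'll check that the lid hasn't crept, then hand in.

Run:
```python
from h import *
for k in (2,9):
    H=ray("top",handle(cv2.imread(f"pics/top{k}.png")),0.203); print(k,cv2.minAreaRect((H[:,:2]*1000).astype(np.float32)),H.mean(0))
d=(H.mean(0)-ray("top",handle(cv2.imread("pics/top2.png")),0.203).mean(0)); print("shift mm along x,y",1e3*d@ex,1e3*d@ey)
if abs(d@ex)<.002:
    st("final"); print(sign_off())
```

```text
2 ((537.1597900390625, 46.40131759643555), (97.84380340576172, 9.263126373291016), 16.699678421020508) [0.53654738 0.04702586 0.203     ]
9 ((537.27685546875, 47.085147857666016), (98.4597396850586, 10.43185806274414), 16.65278434753418) [0.53735361 0.0481937  0.203     ]
shift mm along x,y -0.8849722207335742 1.109356027356627
final t 25.26 case [-252.7    0.   193.1] F [ 1.1 -0.1  0.4] w 0.001 gf 0.0
the job is handed in; nothing more can be done
None
```

I handed in the job at 25 s: the lid is home, the loop bar lies behind the keeper's lip and the lever is down flat, but I could not measure the loop's clamping force directly and no verdict came back.

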